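Hang the snap gauge back between its neighbours

TASK

Take the red-handled snap gauge off its wooden rest and hang it on the free middle prong of the gauge rack, between the two blue-handled gauges, dropped fully home into the groove in that prong and let go. The groove lies a little further in or out each time: find it by feel, pressing only lightly on the sprung prong, and do not dislodge or shove the two hanging gauges.

Things in the scene. Friction and masses are not known exactly. Their poses are not given: they have to be found in the camera images.
- gauge: red-handled horseshoe gauge, 0.15 kg, steel plate 8 mm thick (x), 44 wide (y). Origin: middle of the bridge's underside, which bears on a prong. Bridge 14 mm high, above it the red grip, 14 to 56 mm over the origin, 12 thick (x), 22 wide: pinch across x from above, lift straight up. Mouth 16 mm wide between legs 14 wide, +y leg 62, -y leg 40 mm long. May hang either way round
- left_gauge: blue-handled gauge of the same shape, size and origin, hanging loose on the rack's left (+y) prong; must stay in its groove
- right_gauge: blue-handled gauge of the same shape, size and origin, hanging loose on the rack's right (-y) prong; must stay in its groove
- rack: fixed gauge rack: base 130 x 190 mm, upright plate (front face at x = +52 mm, top 121 mm high) and three level prongs that point to -x, at y = -49, 0, +49 mm. Origin: centre of the base's underside, z up. Prongs are 9 mm wide, flat crest 120 mm high, crossed by one groove 11 mm wide, 6 deep, lips rounded 2 mm. A gauge is home when its bridge is on the groove's floor, 114 mm high
- middle (a point): point on the crest of the free middle prong, over the rack's origin, 120 mm high; rack's axes. The prong is clamped at a new depth each time: its groove lies 5 to 18 mm either in front (-x) or behind this point and is not reported; look or feel for it. Flat crest reaches 50 mm in front of the groove and back to the upright. A gauge here has about 5 mm to each neighbour
- rest: fixed wooden rest where the red gauge starts: base 80 x 90 x 8 mm with an upright fin along x, 9 mm wide, 77 high; the gauge hangs over it in a notch 14 mm wide, 7 deep (bridge underside 70 mm high). Origin: centre of its underside
- prong (a joint): how far the sprung middle prong is pressed down, m; 0 at rest. It starts to yield at about 3.5 N, then 1 mm for every 2.4 N, stop at 10 mm. More than 5 mm (about 15 N) overstrains its spring. The outer prongs are rigid
Mind the look-alikes: they are no part of the job. What is shaped like the gauge but white is not meant.

How it is judged (in metres and radians):
On the way, in this order (a step that is already met when the one before it is completed fails the run):
1. the red gauge is lifted clear of the rest (z of gauge in the frame of rest above 0.1 m), for 0.1 s.
2. the red gauge straddles the middle prong, between its neighbours (y of gauge in the frame of rack between -0.006 and 0.006 m and x of gauge in the frame of rack between -0.06 and 0.045 m and z of gauge in the frame of rack below 0.124 m), for 0.1 s.
At the end, for the whole second after the job is handed in: The red gauge hangs at rest over the middle prong, let go, upright within 0.12 rad, its bridge on the groove's floor (114 mm above the rack's origin, -3 to +2 mm), and both blue gauges still hang upright in their own grooves to the same tolerance (z of gauge in the frame of rack between 0.111 and 0.116 m and y of gauge in the frame of rack between -0.006 and 0.006 m and x of gauge in the frame of rack between -0.024 and 0.024 m and angle between each of gauge, left_gauge, right_gauge's own z axis and vertical below 0.12 rad and linear speed of gauge below 0.02 m/s and z of left_gauge in the frame of rack between 0.111 and 0.116 m and z of right_gauge in the frame of rack between 0.111 and 0.116 m); the robot touches nothing.
It fails at once if the middle prong is pressed down more than 5 mm (about 15 N) (value of joint prong above 0.005 m).
It fails at once if a blue gauge is moved more than 10 mm (dislodged) (distance of any of left_gauge, right_gauge from where it was at the start of the episode above 0.01 m).
It fails at once if a blue gauge is pushed by the red one with more than 6 N (contact force between gauge and left_gauge above 6 N or contact force between gauge and right_gauge above 6 N).
It also fails if it takes over 64 s, if anything falls off the work surface, if the arm or the gripper's body presses on something with over 40 N, if the wrist force passes 120 N, or if a joint passes its speed limit or range.

ROBOT

A 7-joint arm with a two-finger parallel gripper is mounted at the origin on a cart in front of the work surface, level with it; the furniture and walls round the work are solid. World frame = base frame: x ahead of the robot, y to its left, z up, the work surface at z = 0. Lengths are in mm, angles in rad, forces in N, time in s.
With the tool pointing down it reaches from about 425 to 1025 mm from the base axis. Payload 9.4 kg.
Tool frame: the origin (TCP) lies midway between the tips of the shut fingers; the grasp point (between the pads) lies 19 mm behind it; z points along the fingers, y is the line along which they close (so a half turn about z gives the same grasp; the last joint's range is limited). The gripper opens to 93 mm and grips with 3 to 60 N. Pads are 15 mm wide; open, the fingers measure 128 mm over their backs; the gripper's body (75 mm by 188 mm) begins 65 mm behind the grasp point.
Start: joints at [-1.268, 0.599, -0.003, 1.599, 0.002, 0.943, -0.08], TCP at [268.787, 673.333, 218.618] pointing down, gripper open.
Joint ranges: [-2.57, 2.57], [-0.35, 1.97], [-1.29, 1.29], [0.11, 2.56], [-1.05, 4.19], [0.11, 1.86], [-2.63, 2.63]. Speed limits (rad/s): [2.22, 2.22, 3.01, 3.01, 3.14, 3.14, 3.14].

INTERFACE

Orientations are given as a rotation vector (axis times angle).
In Python, from bench import ctrl gives the robot as it stands. The module is installed in compiled form; this text tells all that it offers.
- The arm moves only by the tool arm_command, never from a script. Its argument "rows" is one flat list of numbers, 7 for each row, row after row: the opening, from 0 (shut) to 1 (fully open), then the shift along the world's x, y, z in mm, then the turn, a rotation vector about the world's x, y, z in rad. In form: [hand, x, y, z, rx, ry, rz, hand, x, y, z, rx, ry, rz, ...]. A call has 1 to 10 rows; each row is the pose to reach, as a shift and turn from the pose commanded when the call began; what a row does not reach only later rows make up. A row lasts 1/8 s, in which the tool goes at most 62.5 mm and 10.7 degrees, less where a joint would pass 70% of its speed; a pose out of reach is approached as far as the arm can. A call with a gripper value outside its range is refused whole. The fingers move at their own pace and stop on an object; "force" is the grip in N (left out, the last holds). Time passes only in rows, so rows that repeat a pose let the fingers close. It gives the time, the measured TCP pose, the force, the opening and the grip force at its end, in the units of the state.
- ctrl.get_state(): the state, without advancing time (a new reading comes with each control period).
- ctrl.camera(name): name is "scene" or "top" or "wrist"; returns a dict with "color" (384x512x3 uint8, red, green, blue), "mtx" (3x3 intrinsics, pixels), "distortion" ([k1, k2, p1, p2, k3] as OpenCV has them; the pictures are not rectified), "R" (3x3) and "t" (3): a world point X has camera coordinates R X + t. Camera axes: x right, y down, z forward; pixel columns grow to the right and rows downward; lengths in mm; the calibration is good to about 2 mm. A picture is of the moment at which its call begins. There is no depth.
- ctrl.finish_job(): hands the job in; it is judged then, once.
The state is a dict: "clock": time; "joints": joint angles; "qd": joint speeds; "joint_torque": joint torques, N m; "tcp_pos": TCP position; "tool_rot": TCP orientation; "wrist_force": force on the tool from outside, world axes, zero at the start; "torque": the same for the moment, N m; "finger_gap": finger opening in mm; "gripper_force": force on a finger pad.
Only numpy, scipy, OpenCV 4.12 (cv2) and the standard library are available. Lean on these libraries where they do the work, as an engineer would, in place of code of your own. Each camera call takes 0.05 s, during which the arm holds its last target. There are 200 camera calls.

## Working session

There is one attempt and no reset: what is moved stays moved. The work goes in short steps, Python scripts to look and compute and a tool call to move; the robot and the scene stay as the last step left them, time stands still between calls to the robot, and variables do not carry over. Pictures are saved under pics/ and viewed, at most 10 in all, crops included, and the job is handed in when it is done.

Besides the shell and the picture viewer there is one more tool, called after "Call:" as name(argument=value, ...) on one line, values as JSON. arm_command: Moves the arm, as the interface text tells. Its arguments: {"type":"object","properties":{"rows":{"type":"array"},"force":{"type":"number"}},"required":["rows"]}

```bash
mkdir -p pics
cat > h.py <<'E'
import numpy as np, cv2
from bench import ctrl
def snap(n,f):
    c=ctrl.camera(n); np.savez('pics/'+f+'.npz',**{k:np.array(c[k]) for k in c}); cv2.imwrite('pics/'+f+'.png',c['color'][:,:,::-1]); return c
def load(f): return np.load('pics/'+f+'.npz')
def onplane(c,uv,z):
    p=cv2.undistortPoints(np.array([[uv]],float),c['mtx'],c['distortion'])[0,0]
    R,t=c['R'],c['t']; o=-R.T@t; d=R.T@np.array([p[0],p[1],1.]); return o+d*(z-o[2])/d[2]
def proj(c,X):
    return cv2.projectPoints(np.array(X,float).reshape(-1,3),cv2.Rodrigues(c['R'])[0],c['t'].astype(float),c['mtx'],c['distortion'])[0][:,0]
E
python3 - <<'E'
from h import *
a=snap('scene','s0');b=snap('top','t0')
cv2.imwrite('pics/st.png',cv2.resize(np.vstack([a['color'],b['color']])[:,:,::-1],None,fx=.78,fy=.78))
for c in(a,b): print(-c['R'].T@c['t'],c['R'][2])
print(ctrl.get_state())
E
```

```text
[ -4.30099965 597.52112266 463.45318189] [ 0.56990971 -0.71163469 -0.41082721]
[363.82755882 -25.8169268  929.94240502] [ 0.15609108  0.02037664 -0.98753246]
{'clock': 0.1, 'joints': array([-1.26770073,  0.60005482, -0.00253198,  1.60006784,  0.00179145,
        0.94290972, -0.07982129]), 'qd': array([-0.00100894, -0.00276976,  0.00076265, -0.0020789 ,  0.00034456,
       -0.00010052, -0.00142318]), 'joint_torque': array([ 3.98442717e-03, -7.66554737e+01,  1.50196329e+00, -2.52931809e+01,
       -5.22967963e-02,  1.35685210e-02,  6.49544904e-05]), 'tcp_pos': array([268.63055453, 672.90833047, 217.83307504]), 'tool_rot': array([-5.92940758e-01, -3.08498686e+00,  2.24742200e-03]), 'wrist_force': array([-0.53134573,  0.73073553,  0.2041787 ]), 'torque': array([-0.01523683,  0.02992055,  0.02003594]), 'gripper_force': 0.0, 'finger_gap': 93.50249626485018}
```

View pics/st.png

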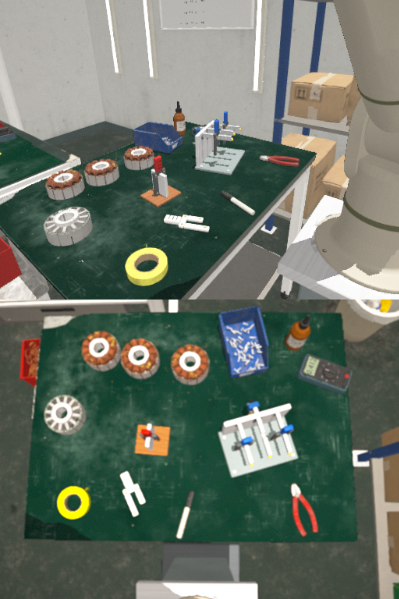

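The stacked picture shows the scene view above and the top view below. In top-view pixels (divide by 0.78, rows offset by 299):
- Red gauge on the orange-brown rest: about (190,175).
- White look-alike lying flat: about (170,250).
- Rack with two blue gauges: about (330,180).
- Red-handled pliers: about (389,270). These are not wanted either.

I choose the one on the rest and will check it in a crop.

Run:
```python
from h import *
b=load('t0')['color'][:,:,::-1]; s=load('s0')['color'][:,:,::-1]
A=cv2.resize(b[120:250,160:240],None,fx=4.4,fy=4.4,interpolation=2)
B=cv2.resize(b[120:250,275:395],None,fx=3.5,fy=3.5,interpolation=2)
B=cv2.copyMakeBorder(B,0,A.shape[0]-B.shape[0],0,0,0)
cv2.imwrite('pics/c1.png',np.hstack([A,B]))
print(A.shape,B.shape)
```

```text
(572, 352, 3) (572, 420, 3)
```

View pics/c1.png

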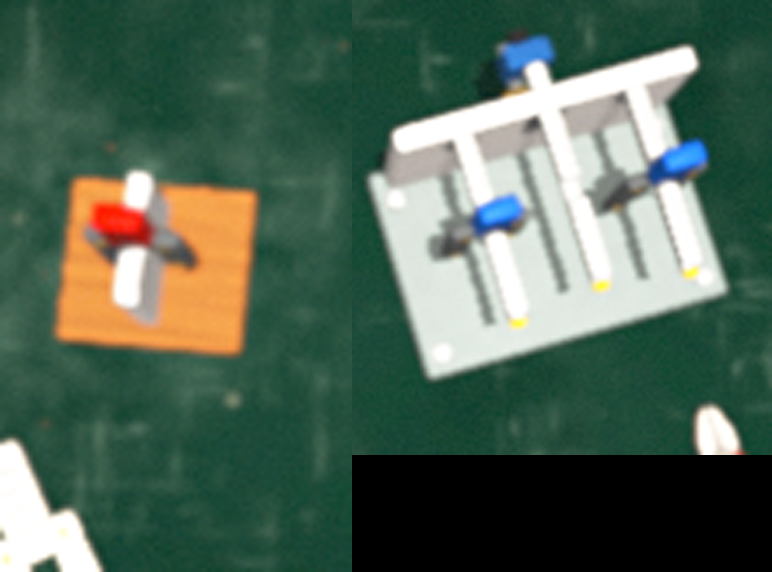

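The crop confirms the choice: a red grip at full-frame pixel (187,171) astride a white fin on the wooden base. On the rack, the left and right blue grips are at about (317,181) and (368,165). The middle prong tip is at about (346,201), with a faint groove mark near (338,172).

Run:
```python
from h import *
from scipy.optimize import least_squares
c=load('t0')
A=lambda u,v:(160+(u+.5)/4.4-.5,120+(v+.5)/4.4-.5)
B=lambda u,v:(275+(u-352+.5)/3.5-.5,120+(v+.5)/3.5-.5)
P=np.array([onplane(c,A(*p),8) for p in[(73,178),(257,190),(242,354),(57,340)]])
m=P.mean(0);print('rest',P.round(1).tolist(),m.round(1))
fx=(P[0]+P[1]-P[2]-P[3]);fy=(P[0]+P[3]-P[1]-P[2])
print('yaw',np.arctan2(fx[1],fx[0]),np.arctan2(-fy[0],fy[1]),np.linalg.norm(fx)/2,np.linalg.norm(fy)/2)
print('grip top',onplane(c,A(123,217),126-0))
# rack: fit plate top z=?, upright top corners
for z in(8,10,12):
  Q=np.array([onplane(c,B(*p),z) for p in[(370,175),(430,379),(727,292)]])
  print(z,Q.round(1).tolist(),np.linalg.norm(Q[0]-Q[1]),np.linalg.norm(Q[2]-Q[1]))
ctr=(Q[0]+Q[2])/2
print('plate centre',ctr)
d=Q[1]-Q[2];yaw=np.arctan2(-d[0],d[1]);print('yaw',yaw)
T=np.array([onplane(c,B(*p),120) for p in[(518,318),(601,281),(690,267)]]);
R=np.array([[np.cos(yaw),-np.sin(yaw)],[np.sin(yaw),np.cos(yaw)]])
print('tips',((T-ctr)[:,:2]@R).round(1))
for n,p,z in[('groove?',(570,181),120),('L grip',(498,213),170),('R grip',(680,160),170)]:
  print(n,((onplane(c,B(*p),z)-ctr)[:2]@R).round(1))
U=np.array([onplane(c,B(*p),121) for p in[(397,150),(697,70)]]);print('upright',((U-ctr)[:,:2]@R).round(1))
```

```text
rest [[573.8, 165.0, 8.0], [567.7, 73.7, 8.0], [486.3, 79.4, 8.0], [492.9, 170.1, 8.0]] [530.2 122.1   8. ]
yaw -0.06689043187522714 -0.0695409022336916 81.285924064943 91.23623246028089
grip top [529.74387952 118.37740566 126.        ]
8 [[552.7, -59.8, 8.0], [427.6, -95.5, 8.0], [480.7, -276.6, 8.0]] 130.14040556878564 188.72735038120175
10 [[552.3, -59.7, 10.0], [427.4, -95.3, 10.0], [480.5, -276.0, 10.0]] 129.85808770411194 188.3179379290715
12 [[551.9, -59.7, 12.0], [427.3, -95.2, 12.0], [480.2, -275.5, 12.0]] 129.57576983943827 187.90852547694124
plate centre [ 516.05090883 -167.57103779   12.        ]
yaw 0.28544539465597446
tips [[-51.7  50. ]
 [-45.1   1.5]
 [-51.3 -46.6]]
groove? [11.3  0.9]
L grip [-1.4 51.8]
R grip [ -1.2 -45.2]
upright [[ 53.6  85.7]
 [ 50.6 -84.6]]
```

Call:
arm_command(rows=[0.6,262,-551,40,0,0,-1.258,0.6,262,-551,40,0,0,-1.258,0.6,262,-551,40,0,0,-1.258,0.6,262,-551,40,0,0,-1.258,0.6,262,-551,40,0,0,-1.258,0.6,262,-551,40,0,0,-1.258,0.6,262,-551,40,0,0,-1.258,0.6,262,-551,40,0,0,-1.258,0.6,262,-551,40,0,0,-1.258,0.6,262,-551,40,0,0,-1.258], force=20)

```text
clock: 1.35
tcp_pos: [531.4, 119.7, 258.8]
tool_rot: [2.296, 2.144, -0.0]
wrist_force: [0.2, 0.4, -0.6]
finger_gap: 56.3
gripper_force: 0.0
```

Call:
arm_command(rows=[0.6,0,0,0,0,0,0,0.6,0,0,0,0,0,0,0.6,0,0,0,0,0,0])

```text
clock: 1.72
tcp_pos: [530.1, 123.9, 258.3]
tool_rot: [-2.291, -2.148, 0.001]
wrist_force: [0.1, -1.1, 0.2]
finger_gap: 56.0
gripper_force: 0.0
```

Run:
```python
from h import *
s=ctrl.get_state();print(s['tcp_pos'],s['tool_rot'],s['clock'],s['finger_gap'],s['wrist_force'])
w=snap('wrist','w1');print(-w['R'].T@w['t'],w['R'])
```

```text
[530.12030555 123.89707126 258.30543158] [-2.29142420e+00 -2.14814302e+00  7.29817638e-04] 1.725 56.00419112175608 [ 0.07053042 -1.11011872  0.15126757]
[534.97558699 193.59383153 424.56503736] [[ 9.97951120e-01 -6.39778166e-02  6.33138147e-04]
 [-6.20707621e-02 -9.65709333e-01  2.52096618e-01]
 [-1.55171638e-02 -2.51619402e-01 -9.67701862e-01]]
```

View pics/w1.png

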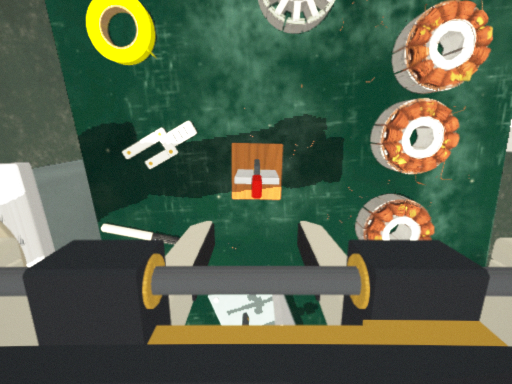

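The wrist view shows the red grip at about pixel (257,187), centred between the fingers. I'll fit the grip model to the red mask.

```bash
cat >> h.py <<'E'
def redmask(c):
    h=cv2.cvtColor(c['color'],cv2.COLOR_RGB2HSV); return (((h[...,0]<7)|(h[...,0]>172))&(h[...,1]>170)&(h[...,2]>90)).astype(np.uint8)
def boxmask(c,x,y,z0,z1,yaw,hx=6,hy=11):
    R=np.array([[np.cos(yaw),-np.sin(yaw)],[np.sin(yaw),np.cos(yaw)]])
    P=[[*(R@[a*hx,b*hy]+[x,y]),z] for a in(-1,1) for b in(-1,1) for z in(z0,z1)]
    return cv2.convexHull(proj(c,P).astype(np.float32))[:,0]
E
python3 - <<'E'
from h import *
w=load('w1');m=redmask(w);m[:150]=0;m[215:]=0;m[:,:235]=0;m[:,285:]=0
ys,xs=np.where(m);print(len(xs),xs.min(),xs.max(),ys.min(),ys.max(),xs.mean(),ys.mean())
for x,y in[(530,122),(530,118),(532,122)]:
    h=boxmask(w,x,y,84,126,-.068);k=np.zeros((384,512),np.uint8);cv2.fillConvexPoly(k,h.round().astype(int),1)
    Y,X=np.where(k);print(x,y,len(X),X.min(),X.max(),Y.min(),Y.max(),X.mean(),Y.mean())
E
```

```text
207 252 261 175 197 256.3961352657005 186.32367149758454
530 122 283 250 260 175 200 255.0530035335689 187.62190812720848
530 118 295 250 261 178 203 255.3322033898305 190.53898305084746
532 122 283 252 262 175 200 256.9469964664311 187.62190812720848
```

Call:
arm_command(rows=[0.6,1,0,-60,0,0,0,0.6,1,0,-110,0,0,0,0.6,1,0,-145,0,0,0,0.6,1,0,-165,0,0,0,0.6,1,0,-165,0,0,0,0,1,0,-165,0,0,0,0,1,0,-165,0,0,0,0,1,0,-165,0,0,0,0,1,0,-165,0,0,0,0,1,0,-165,0,0,0], force=30)

```text
clock: 3.02
tcp_pos: [531.8, 122.4, 93.8]
tool_rot: [2.294, 2.146, 0.0]
wrist_force: [0.7, 0.4, 2.2]
finger_gap: 12.1
gripper_force: 30.0
```

Call:
arm_command(rows=[0,0,0,0,0,0,0,0,0,0,0,0,0,0])

```text
clock: 3.28
tcp_pos: [531.9, 122.4, 93.8]
tool_rot: [-2.295, -2.146, -0.0]
wrist_force: [-0.3, 0.3, 5.3]
finger_gap: 12.0
gripper_force: 30.0
```

Call:
arm_command(rows=[0,0,0,30,0,0,0,0,0,0,80,0,0,0,0,0,0,130,0,0,0,0,0,0,180,0,0,0,0,-10,-40,185,0,0,0.05,0,-23,-95,185,0,0,0.12,0,-37,-150,185,0,0,0.2,0,-50,-205,185,0,0,0.28,0,-63,-260,185,0,0,0.351,0,-74,-305,185,0,0,0.351])

```text
clock: 4.53
tcp_pos: [456.6, -184.8, 278.5]
tool_rot: [-1.885, -2.513, 0.0]
wrist_force: [0.1, -0.3, -1.8]
finger_gap: 11.9
gripper_force: 30.0
```

Call:
arm_command(rows=[0,0,0,0,0,0,0,0,0,0,0,0,0,0,0,0,0,0,0,0,0,0,0,0,0,0,0,0])

```text
clock: 5.03
tcp_pos: [458.1, -181.6, 278.5]
tool_rot: [-1.882, -2.515, 0.0]
wrist_force: [0.0, 0.2, -2.1]
finger_gap: 11.7
gripper_force: 30.0
```

Run:
```python
from h import *
s=ctrl.get_state();print(s['tcp_pos'],s['tool_rot'],s['clock'],s['finger_gap'],s['wrist_force'])
w=snap('wrist','w2');print(-w['R'].T@w['t'])
snap('scene','s2')
cv2.imwrite('pics/w2c.png',cv2.resize(w['color'][40:270,130:430,::-1],None,fx=2.6,fy=2.6,interpolation=2))
```

```text
[ 458.12546961 -181.57849908  278.48581308] [-1.88198802e+00 -2.51514647e+00  1.28722645e-05] 5.025 11.67257483158515 [ 0.02854052  0.17788591 -2.06692319]
[ 438.66015323 -114.56412116  444.7495704 ]
```

View pics/w2c.png

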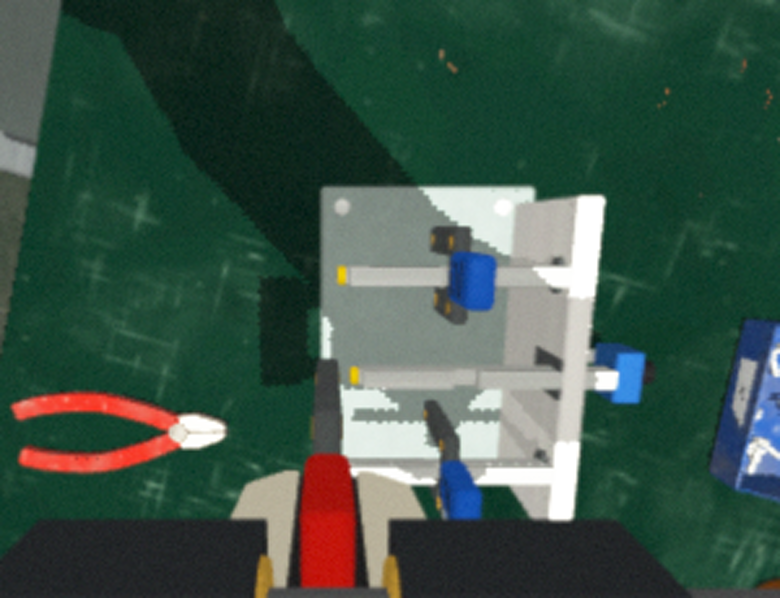

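The close view shows the middle prong with its tip at crop (352,376) and a groove mark at about (477,378). The right blue grip is at (473,280), the left at (462,492), and the held red grip in front at (328,500).

Run:
```python
from h import *
w=load('w2');yaw=.284
R=np.array([[np.cos(yaw),-np.sin(yaw)],[np.sin(yaw),np.cos(yaw)]])
ctr=np.array([516.05,-167.57])
C=lambda u,v:(130+(u+.5)/2.6-.5,40+(v+.5)/2.6-.5)
for n,p,z in[('Rtip',(338,276),120),('Mtip',(350,376),120),('Mgroove',(477,378),120),('Rprong wall end',(570,276),120),('Mprong near wall',(562,380),120),('Lprong wall',(550,476),120),('upright top -y front',(577,200),121),('upright front +y',(552,515),121),
 ('Rgrip top c',(472,268),170),('Lgrip top c',(460,487),170),('plate FR',(321,187),10)]:
  print(n,((onplane(w,C(*p),z)[:2]-ctr)@R).round(1))
# zoom contrast of middle prong
import cv2
g=w['color'][:,:,1]
a=cv2.cvtColor(w['color'][170:200,250:350,::-1],cv2.COLOR_BGR2GRAY)
cv2.imwrite('pics/w2z.png',cv2.resize(cv2.equalizeHist(a),None,fx=7.5,fy=7.5,interpolation=2))
```

```text
Rtip [-54.   49.9]
Mtip [-47.9   2.4]
Mgroove [13.4  1.5]
Rprong wall end [53.6 50. ]
Mprong near wall [54.3  0.6]
Lprong wall [ 52.7 -48.5]
upright top -y front [53.2 83.7]
upright front +y [ 55.1 -69.1]
Rgrip top c [-2.4 56.5]
Lgrip top c [ -2.4 -35. ]
plate FR [-62.7  94.8]
```

View pics/w2z.png

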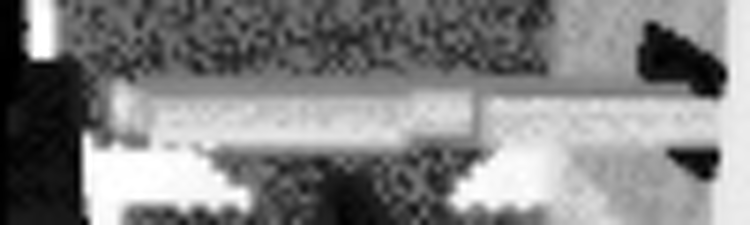

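The zoom shows the groove between columns 410 and 478, about 11 mm wide, centred at rack x ≈ +6 to +8. Next I check where the gauge sits in the hand along y.

Run:
```python
from h import *
w=load('w2');yaw=.284
m=redmask(w);m[:,:230]=0;m[:,290:]=0;ys,xs=np.where(m);print(xs.min(),xs.max(),ys.min(),ys.max())
for y in range(212,226,2): print(y,np.where(m[y])[0][[0,-1]] if m[y].any() else None)
R=np.array([[np.cos(yaw),-np.sin(yaw)],[np.sin(yaw),np.cos(yaw)]])
tcp=np.array([458.1,-181.6])
for d in(0,1,2,3):
  for zb in(255.5-1,): 
    P=[[*(tcp+R@[a,11+d]),zb+z] for z in(14,56) for a in(-6,6)]+[[*(tcp+R@[a,22+d]),zb-l] for l in (40,62) for a in(-4,4)]
    print(d,proj(w,P).round(1).tolist())
h=w['color'][160:225,250:266]; print(h[:,5:9].mean(1)[::2].round(0).astype(int).tolist())
```

```text
245 266 215 265
212 None
214 None
216 [248 262]
218 [247 263]
220 [247 263]
222 [247 263]
224 [247 264]
0 [[246.3, 213.2], [263.4, 213.3], [243.8, 237.6], [265.7, 237.6], [250.5, 182.1], [259.5, 182.2], [250.9, 177.5], [259.1, 177.5]]
1 [[246.3, 211.9], [263.5, 211.9], [243.8, 235.9], [265.8, 235.9], [250.5, 181.0], [259.5, 181.0], [250.9, 176.5], [259.1, 176.5]]
2 [[246.3, 210.5], [263.5, 210.5], [243.8, 234.2], [265.8, 234.2], [250.5, 179.9], [259.5, 179.9], [250.9, 175.5], [259.1, 175.5]]
3 [[246.3, 209.1], [263.5, 209.2], [243.7, 232.5], [265.8, 232.5], [250.5, 178.8], [259.5, 178.8], [250.9, 174.4], [259.1, 174.5]]
[[126, 139, 132], [159, 170, 164], [186, 198, 190], [210, 221, 214], [188, 199, 192], [170, 182, 174], [189, 200, 192], [188, 200, 193], [188, 200, 190], [88, 95, 92], [62, 66, 65], [63, 66, 64], [62, 64, 63], [64, 66, 65], [63, 64, 64], [64, 65, 66], [64, 67, 66], [63, 68, 66], [64, 65, 66], [72, 74, 75], [74, 78, 76], [75, 79, 78], [74, 79, 76], [75, 78, 76], [74, 78, 76], [73, 79, 78], [72, 78, 77], [118, 53, 49], [162, 19, 12], [163, 20, 12], [165, 19, 12], [166, 20, 14], [164, 18, 12]]
```

Call:
arm_command(rows=[0,40,12,0,0,0,0,0,65,19.2,0,0,0,0,0,65.3,19.2,-30,0,0,0,0,65.3,19.2,-58,0,0,0,0,65.3,19.2,-60,0,0,0,0,65.3,19.2,-60,0,0,0,0,65.3,19.2,-60,0,0,0,0,65.3,19.2,-60,0,0,0])

```text
clock: 6.12
tcp_pos: [523.5, -163.6, 219.5]
tool_rot: [1.884, 2.512, 0.001]
wrist_force: [-0.4, -0.2, -2.4]
finger_gap: 12.2
gripper_force: 30.0
```

Run:
```python
from h import *
s=ctrl.get_state();print(s['tcp_pos'],s['tool_rot'],s['clock'],s['wrist_force'])
w=snap('wrist','w3');t=snap('top','t3')
a=cv2.resize(w['color'][120:270,200:330,::-1],None,fx=3,fy=3,interpolation=2)
b=cv2.resize(t['color'][120:250,275:395,::-1],None,fx=3.4,fy=3.46,interpolation=2)[:450]
cv2.imwrite('pics/c3.png',np.hstack([a,b]));print(a.shape,b.shape)
```

```text
[ 523.46314376 -163.57759463  219.49556069] [1.88392192e+00 2.51241484e+00 1.24876417e-03] 6.125 [-0.37656707 -0.19640889 -2.35034294]
(450, 390, 3) (450, 408, 3)
```

View pics/c3.png

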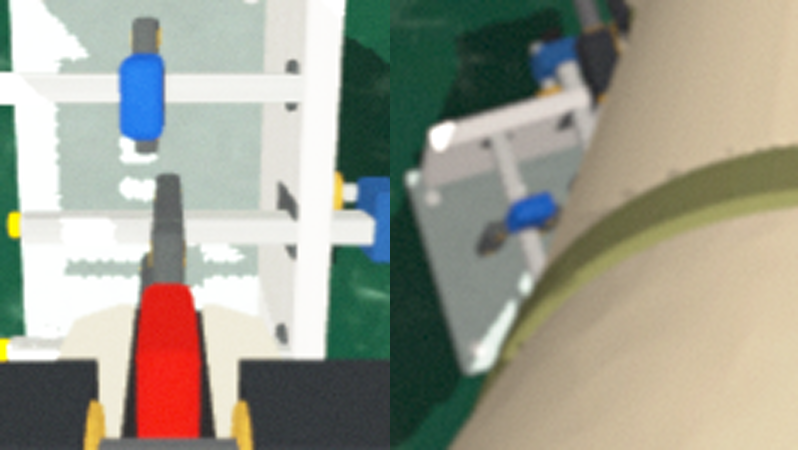

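The wrist crop shows the long (+y) leg above the middle prong at row 225, with the left blue gauge at (142,97) well clear of it. A numeric check of the alignment:

Run:
```python
from h import *
w=load('w3');yaw=.284
R=np.array([[np.cos(yaw),-np.sin(yaw)],[np.sin(yaw),np.cos(yaw)]])
tcp=np.array([523.46,-163.58])
C=lambda u,v:(200+(u+.5)/3-.5,120+(v+.5)/3-.5)
f=lambda p,z:((onplane(w,C(*p),z)[:2]-tcp)@R).round(1)
a=w['color'].astype(int).sum(2)
for u in(60,100,240,280):
  c=int(C(u,0)[0]);print(u,[a[r,c] for r in range(184,206)])
for n,p,z in[('Mtip',(9,224),120),('M up edge u100',(100,212),120),('M lo',(100,238),120),('M up u280',(260,212),120),('M lo',(260,240),120),('L prong up',(60,73),120),('L lo',(60,102),120),('L grip far',(142,54),170),('Lgrip L',(120,75),170),('R',(164,75),170),('wall',(300,250),121)]: print(n,f(p,z))
P=[[*(tcp+R@[x,y]),196.2+z] for x,y,z in[(-6,11,14),(6,11,14),(-4,22,-62),(4,22,-62),(-4,22,-40),(4,22,-40)]]
print([( (u+.5-200)*3,(v+.5-120)*3) for u,v in proj(w,P)])
```

```text
60 [np.int64(652), np.int64(756), np.int64(709), np.int64(687), np.int64(700), np.int64(756), np.int64(687), np.int64(633), np.int64(642), np.int64(717), np.int64(705), np.int64(708), np.int64(712), np.int64(711), np.int64(720), np.int64(725), np.int64(729), np.int64(749), np.int64(761), np.int64(763), np.int64(763), np.int64(763)]
100 [np.int64(562), np.int64(571), np.int64(577), np.int64(577), np.int64(580), np.int64(582), np.int64(625), np.int64(637), np.int64(688), np.int64(765), np.int64(765), np.int64(765), np.int64(765), np.int64(765), np.int64(765), np.int64(765), np.int64(765), np.int64(765), np.int64(763), np.int64(762), np.int64(761), np.int64(759)]
240 [np.int64(570), np.int64(575), np.int64(579), np.int64(571), np.int64(580), np.int64(580), np.int64(628), np.int64(632), np.int64(640), np.int64(686), np.int64(714), np.int64(714), np.int64(710), np.int64(715), np.int64(715), np.int64(718), np.int64(709), np.int64(655), np.int64(594), np.int64(663), np.int64(658), np.int64(757)]
280 [np.int64(359), np.int64(348), np.int64(335), np.int64(314), np.int64(320), np.int64(364), n
[... 154 characters left out ...]
t64(710), np.int64(684), np.int64(676), np.int64(674), np.int64(672), np.int64(678)]
Mtip [-54.    1.7]
M up edge u100 [-22.5   5.9]
M lo [-22.7  -3.4]
M up u280 [32.5  5.9]
M lo [32.8 -4.1]
L prong up [-34.7  52.9]
L lo [-35.   43.4]
L grip far [-6.2 61.1]
Lgrip L [-12.1  55.6]
R [-0.4 55.6]
wall [46.7 -7.4]
[(np.float64(140.25181907871823), np.float64(282.08460717768855)), (np.float64(191.86339190957608), np.float64(282.0612340082473)), (np.float64(153.5671509141835), np.float64(174.18363150275982)), (np.float64(178.4461175020707), np.float64(174.18323498397316)), (np.float64(152.44680827270307), np.float64(188.184571402668)), (np.float64(179.5861416909484), np.float64(188.1825992805231))]
```

Call:
arm_command(rows=[0,0.1,-0.5,-8,0,0,0,0,0.1,-0.5,-18,0,0,0,0,0.1,-0.5,-28,0,0,0,0,0.1,-0.5,-36,0,0,0,0,0.1,-0.5,-36,0,0,0])

```text
clock: 6.85
tcp_pos: [522.8, -163.9, 181.7]
tool_rot: [-1.884, -2.512, 0.001]
wrist_force: [-0.7, 0.2, -2.2]
finger_gap: 11.6
gripper_force: 30.0
```

Call:
arm_command(rows=[0,0,0,-12,0,0,0,0,0,0,-22,0,0,0,0,0,0,-30,0,0,0,0,0,0,-35,0,0,0,0,0,0,-36,0,0,0,0,0,0,-36,0,0,0])

```text
clock: 7.6
tcp_pos: [523.3, -164.1, 146.7]
tool_rot: [1.885, 2.513, 0.0]
wrist_force: [0.1, -0.4, -1.2]
finger_gap: 11.6
gripper_force: 30.0
```

Call:
arm_command(rows=[0,0,0,-2,0,0,0,0,0,0,-3,0,0,0,0,0,0,-4,0,0,0,0,0,0,-4,0,0,0,0,0,0,-4,0,0,0])

```text
clock: 8.22
tcp_pos: [523.2, -164.0, 142.6]
tool_rot: [1.885, 2.513, -0.0]
wrist_force: [-0.3, 0.5, -1.5]
finger_gap: 12.2
gripper_force: 30.0
```

Call:
arm_command(rows=[0,0,0,-1,0,0,0,0,0,0,-1.5,0,0,0,0,0,0,-1.5,0,0,0])

```text
clock: 8.6
tcp_pos: [523.2, -164.0, 141.1]
tool_rot: [-1.885, -2.513, 0.0]
wrist_force: [-0.8, -0.1, -2.0]
finger_gap: 11.8
gripper_force: 30.0
```

Call:
arm_command(rows=[0,0,0,-0.7,0,0,0,0,0,0,-1.5,0,0,0,0,0,0,-1.5,0,0,0])

```text
clock: 8.98
tcp_pos: [523.1, -164.0, 139.5]
tool_rot: [-1.885, -2.513, 0.0]
wrist_force: [0.3, 0.2, -0.8]
finger_gap: 11.5
gripper_force: 30.0
```

Call:
arm_command(rows=[0,0,0,-0.7,0,0,0,0,0,0,-1.2,0,0,0,0,0,0,-1.2,0,0,0])

```text
clock: 9.35
tcp_pos: [523.2, -164.0, 138.4]
tool_rot: [1.885, 2.513, -0.0]
wrist_force: [0.3, -0.2, -1.7]
finger_gap: 12.1
gripper_force: 30.0
```

Still free at an origin height of about 115, so it is inside the groove. I continue until it touches the floor.

Call:
arm_command(rows=[0,0,0,-0.6,0,0,0,0,0,0,-1,0,0,0,0,0,0,-1,0,0,0])

```text
clock: 9.72
tcp_pos: [523.2, -164.0, 137.6]
tool_rot: [1.885, 2.513, 0.0]
wrist_force: [-0.6, -0.1, 2.2]
finger_gap: 12.0
gripper_force: 30.0
```

Call:
arm_command(rows=[0,0,0,-0.5,0,0,0,0,0,0,-0.8,0,0,0,0,0,0,-0.8,0,0,0])

```text
clock: 10.1
tcp_pos: [523.2, -164.0, 136.7]
tool_rot: [1.885, 2.513, 0.0]
wrist_force: [-0.7, 0.1, 4.7]
finger_gap: 11.8
gripper_force: 30.0
```

Call:
arm_command(rows=[0,0,0,0.8,0,0,0,0,0,0,0.8,0,0,0,0.3,0,0,0.8,0,0,0,0.3,0,0,0.8,0,0,0,0.3,0,0,0.8,0,0,0,0.3,0,0,0.8,0,0,0,0.3,0,0,0.8,0,0,0])

```text
clock: 10.98
tcp_pos: [523.2, -164.0, 137.4]
tool_rot: [1.885, 2.513, -0.0]
wrist_force: [0.1, 0.0, 0.6]
finger_gap: 27.8
gripper_force: 0.0
```

Run:
```python
from h import *
s=ctrl.get_state();print(s['tcp_pos'],s['clock'],s['wrist_force'],s['finger_gap'])
w=snap('wrist','w5');cv2.imwrite('pics/w5c.png',cv2.resize(w['color'][60:300,130:390,::-1],None,fx=2.5,fy=2.5))
```

```text
[ 523.17425188 -163.95449262  137.39310731] 10.975 [0.09143651 0.04565451 0.59185454] 27.843557206869786
```

View pics/w5c.png

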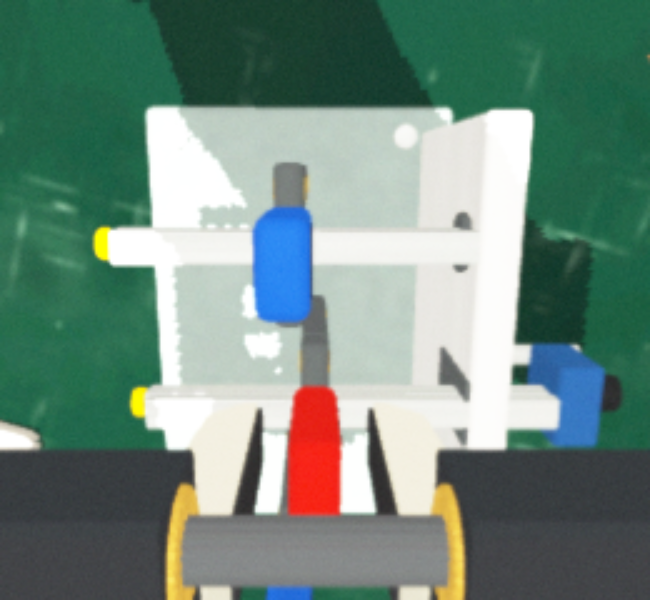

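The red gauge stands upright on the middle prong with the fingers open and clear of it at (315,440). The left blue gauge is undisturbed at (283,265). I retreat straight up, then check.

Call:
arm_command(rows=[0.3,0,0,10,0,0,0,0.3,0,0,40,0,0,0,0.3,0,0,90,0,0,0,0.3,0,0,140,0,0,0,0.3,-20,0,170,0,0,0,0.3,-40,0,170,0,0,0,0.3,-40,0,170,0,0,0,0.3,-40,0,170,0,0,0,0.3,-40,0,170,0,0,0])

```text
clock: 12.15
tcp_pos: [483.5, -163.8, 306.6]
tool_rot: [-1.884, -2.513, 0.001]
wrist_force: [-0.6, -0.8, 0.7]
finger_gap: 27.8
gripper_force: 0.0
```

Run:
```python
from h import *
w=snap('wrist','w6');s=snap('scene','s6')
a=cv2.resize(w['color'][60:260,190:400,::-1],None,fx=2,fy=2,interpolation=2)
b=cv2.resize(s['color'][130:230,235:325,::-1],None,fx=4,fy=4,interpolation=2)
cv2.imwrite('pics/c6.png',np.hstack([a,b]))
```

```text
(no output)
```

View pics/c6.png

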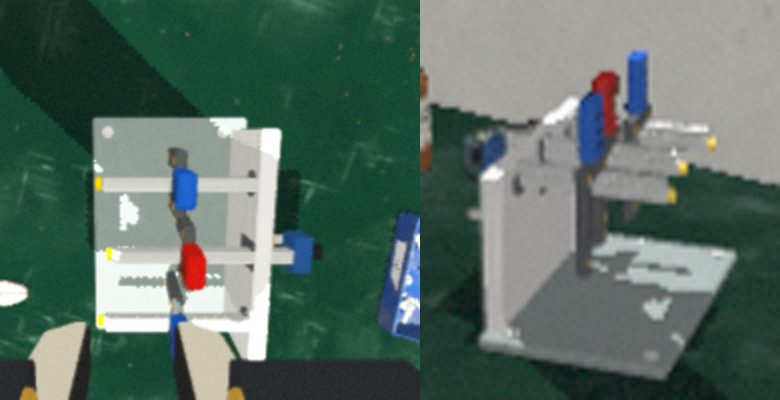

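All three gauges hang upright at the same level. Red is in the middle at (193,267), and blue is at (185,190) and (178,335). The arm is clear, so I hand in.

```bash
python3 -c "
from bench import ctrl
print(ctrl.finish_job())"
```

```text
the job is handed in; nothing more can be done
None
```

The red gauge is hanging in the middle prong's groove, released and upright between the two undisturbed blue gauges, and the job is handed in; the judge returned no verdict.

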